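# Let one dessert cup out of the gravity dispenser and ease its lid shut

### The job

Let one custard cup out of the steel cup dispenser: with a fingertip, press the red pad of its lever all the way down so that the clear lid rises and the front cup slides out into the open bay, then let the pad come back up slowly under the finger, so that the lid is eased down until it is fully shut and never slams. Work only the lever: do not touch the cups or the lid, let out just the one cup, and leave everything else on the worktop where it stands.

Things in the scene. Friction and masses are not known exactly. Their poses are not given: they have to be found in the camera images.
- dispenser: steel gravity dispenser, fixed: a 66 mm wide lane on legs, sloping down 20 deg to an open bay at its front with a 31 mm high stop. Origin on the worktop under the lane's middle; x level to the rear (uphill), y left, z up. Bay stop at x -130, rear wall at x 115, canopy 187 high, raised lid up to 195 high behind x -60; lever bracket at x -115, y -62, 98 high (mm)
- lever (a joint): lever, a rocker on the dispenser's right side: 0 = rest, pad up; grows to 0.48 rad at the stop as the pad is pressed. Sprung: about 5 N at the pad at rest, 9 N fully down; let go anywhere, it snaps up at once and the lid slams
- lid (a joint): clear roll-top lid across the lane, driven by the lever: 0 = shut, 0.70 rad = fully raised at the lever's stop (1.46 rad per rad of lever). The front cup passes once it is above about 0.45 rad. Two stop pins linked to it rise through the floor and hold the next cup back while the lid is up; when it is shut that cup slides down to the lid
- pad (a point): centre of the upper face of the red lever pad, 56 x 56 x 8 mm, with low black ribs; moves with the lever. At rest at x -230, y -100, z 128 mm in the dispenser's frame, its far edge 13 mm lower than its near one; goes 58 mm down to z 70 mm at the stop (then sloping as much the other way) with about 5 mm of drift along x. Clear of other things for 80 mm round it above pad height
- cup_1_center (a point): centre (21 mm above its foot) of the front cup in the lane, a cream pleated paper cup of set custard, 59 mm across the rim, 43 mm at the foot, 42 mm high, leaning with the slope. Starts behind the shut lid; slides into the bay in about half a second
- cup_2_center (a point): the same point of the second cup in the lane, which is alike and waits behind the first; it must stay in the lane
- bay (a point): where the centre of a cup comes to rest in the bay, against the front stop
- served_cup: a like cup, 58 mm across and 46 mm high, standing loose on the worktop to the left of the bay; origin in the middle of its foot; leave it
- timer: white wind-up kitchen timer, 68 mm across and 56 mm high, on the left of the dispenser; origin under its middle; leave it
- sleeve: stack of empty cream paper cups, 60 mm across and 86 mm high; origin under its middle; leave it
- cutter_big: steel ring cutter, 71 mm across and 36 mm high; origin under its middle; leave it
- cutter_small: steel ring cutter, 55 mm across and 31 mm high; origin under its middle; leave it
- tape: roll of masking tape lying flat, 82 mm across and 24 mm high; origin under its middle; leave it
- spatula: offset icing spatula with a brown handle, 217 x 92 x 19 mm, lying flat; origin under its middle; leave it
- lid_edge (a point): middle of the steel foot rail of the lid; do not touch the lid

How it is judged:
On the way:
1. the fingers press the lever nearly to its stop, so that the lid stands at least 0.62 rad open (value of joint lid above 0.62 rad and contact force between the fingers and lever above 1 N), for 0.1 s.
At the end, for the whole second after the job is handed in: lid and lever are back at rest (both below 0.03 rad), the front cup stands at rest in the bay (its centre within 20 mm of bay, upright on the sloping floor), and the second cup is still in the lane behind the lid (value of joint each of lid, lever below 0.03 rad and distance between cup_1_center and bay below 0.02 m and angle between cup_1_center's own z axis and vertical below 0.6 rad and x of cup_2_center in the frame of dispenser above -0.06 m and z of cup_2_center in the frame of dispenser above 0.09 m and linear speed of cup_1 below 0.03 m/s); the robot touches nothing.
It fails at once if the lid slams: it closes faster than 2.5 rad/s (its foot rail faster than about 0.24 m/s) (velocity of joint lid below -2.5 rad/s).
It fails at once if the robot touches a cup (contact force between any of the arm, the fingers and cup_1 above 0.3 N or contact force between any of the arm, the fingers and cup_2 above 0.3 N or contact force between any of the arm, the fingers and served_cup above 0.3 N).
It fails at once if the robot touches the lid (contact force between any of the arm, the fingers and lid above 0.5 N).
It fails at once if a cup of the dispenser tips over (angle between any of cup_1_center, cup_2_center's own z axis and vertical above 0.95 rad).
It fails at once if the cup standing on the worktop is moved more than 20 mm (distance of served_cup from where it was at the start of the episode above 0.02 m).
It also fails if it takes over 32 s, if anything falls off the work surface, if the arm or the gripper's body presses on something with over 40 N, if the wrist force passes 120 N, or if a joint passes its speed limit or range.

### The arm

A 6-joint arm with a two-finger parallel gripper is mounted at the origin on a cart in front of the work surface, level with it; the furniture and walls round the work are solid. World frame = base frame: x ahead of the robot, y to its left, z up, the work surface at z = 0. Lengths are in m, angles in rad, forces in N, time in s.
With the tool pointing down it reaches from about 0.3 to 0.875 m from the base axis. Payload 6.4 kg.
Tool frame: the origin (TCP) lies midway between the tips of the shut fingers; the grasp point (between the pads) lies 19 mm behind it; z points along the fingers, y is the direction in which the jaws open and shut (so a half turn about z gives the same grasp; the last joint's range is limited). The gripper opens to 85 mm and grips with 20 to 120 N. Pads are 22 mm wide; open, the fingers measure 114 mm over their backs; the gripper's body (76 mm by 85 mm) begins 54 mm behind the grasp point. The pads swing forward as they close: fully open they stand 13 mm farther back than shut.
Start: joints at [0.944, 0.181, 1.607, -0, 1.354, -0.206], TCP at [0.235, 0.525, 0.231] pointing down, gripper open.
Joint ranges: [-2.99, 2.99], [-0.89, 2.07], [0.3, 2.58], [-1.14, 4.28], [0, 2.63], [-3.12, 3.12]. Speed limits (rad/s): [2.57, 2.57, 3.01, 3.14, 3.14, 3.14].

### API

Orientations are given as a unit quaternion [w, x, y, z].
In Python, from bench import ctrl gives the robot as it stands.
- The arm moves only by the tool apply_moves, never from a script. Its argument "plan" is a list of rows, each an object with "translation": the shift along the tool's x, y, z in m, a list of three; "angular": the turn, a rotation vector about the tool's x, y, z in rad, a list of three; "hand": the finger opening in m, from 0 to 0.0854. In form: [{"translation": [x, y, z], "angular": [rx, ry, rz], "hand": hand}, ...]. A call has 1 to 10 rows; each row shifts and turns the commanded pose from where the row before left it, along the tool's axes as they then stand; what a row does not reach is not made up. A row lasts 1/8 s, in which the tool goes at most 62.5 mm and 10.7 degrees, less where a joint would pass 70% of its speed; a pose out of reach is approached as far as the arm can. A call with a gripper value outside its range is refused whole. The fingers move at their own pace and stop on an object; the grip force is fixed at half the most. Time passes only in rows, so rows that do not move let the fingers close. It gives the time, the measured TCP pose, the force and the opening at its end, in the units of the state.
- ctrl.get_obs(): the state, without advancing time (a new reading comes with each control period).
- ctrl.camera(name): name is "side" or "top"; returns a dict with "img" (400x640x3 uint8, red, green, blue), "K" (3x3 intrinsics, pixels), "k1" (the pictures are not rectified: a ray, as slopes to the right and down, at radius r is drawn at 1 + k1 r^2 times it, then the intrinsics apply), "eye" and "orientation" of the camera in the world. Camera axes: x right, y up, looking along -z (the intrinsics and any distortion apply to the point x, -y, -z); pixel columns grow to the right and rows downward; lengths in m; the calibration is good to about 2 mm. A picture is of the moment at which its call begins. There is no depth.
- ctrl.hand_in(): hands the job in, once; it reports no verdict.
The state is a dict: "time_s": time; "q": joint angles; "dq": joint speeds; "joint_efforts": joint torques, N m; "eef_pos": TCP position; "eef_rot": TCP orientation; "wrist_force": force on the tool from outside, world axes, zero at the start; "torque": the same for the moment, N m; "opening": opening from 0.0 (shut) to 1.0 (fully open).
Only numpy, scipy, OpenCV 4.12 (cv2) and the standard library are available. Lean on these libraries where they do the work, as an engineer would, in place of code of your own. Each camera call takes 0.05 s, during which the arm holds its last target.

## Working session

There is one attempt and no reset: what is moved stays moved. The work goes in short steps, Python scripts to look and compute and a tool call to move; the robot and the scene stay as the last step left them, time stands still between calls to the robot, and variables do not carry over. Pictures are saved under pics/ and viewed, and the job is handed in when it is done.

Besides the shell and the picture viewer there is one more tool, called as name(argument=value, ...), one argument or row to a line, values as JSON. apply_moves: Moves the arm, as the interface text tells. Its arguments: {"type":"object","properties":{"plan":{"type":"array","items":{"type":"object","properties":{"translation":{"type":"array","items":{"type":"number"}},"angular":{"type":"array","items":{"type":"number"}},"hand":{"type":"number"}}}}},"required":["plan"]}

```bash
ls; mkdir -p pics; python3 - <<'E'
from bench import ctrl
import cv2,pickle
print(ctrl.get_obs())
for n in("side","top"):
    c=ctrl.camera(n); pickle.dump(c,open(n+".pkl","wb"))
    cv2.imwrite(f"pics/{n}0.png",c["img"][:,:,::-1]); print(n,c["K"],c["k1"],c["eye"],c["orientation"])
E
```

```text
pics
{'time_s': 0.0, 'q': array([ 9.43680619e-01,  1.81535485e-01,  1.60800556e+00,  1.19095279e-05,
        1.35379522e+00, -2.06267602e-01]), 'dq': array([-1.14070044e-03,  2.74511450e-04, -1.93946549e-03,  7.98121496e-04,
       -1.23641731e-03, -5.62733089e-07]), 'joint_efforts': array([-1.22866272e-04, -4.44852948e+01, -3.51339447e+01, -3.09089364e-04,
        8.59154592e-03,  4.12461293e-05]), 'eef_pos': array([0.23454208, 0.52438952, 0.23038846]), 'eef_rot': array([-3.58168295e-04,  2.08875797e-01,  9.77941788e-01, -7.94853381e-04]), 'wrist_force': array([-0.30135352, -0.64322485, -1.10981746]), 'torque': array([ 0.05685199,  0.01522332, -0.02328249]), 'opening': 1.000623025812502}
side [[390.34324698   0.         315.14110152]
 [  0.         390.34324698 195.79168946]
 [  0.           0.           1.        ]] 0.021639446591094392 [ 0.47098966 -1.08959393  0.68592173] [ 0.86108543  0.50718861 -0.01264227 -0.03364193]
top [[371.00790679   0.         317.39266527]
 [  0.         371.00790679 197.20200369]
 [  0.           0.           1.        ]] -0.039064011046148386 [ 3.84752014e-01 -6.83197548e-04  1.29529583e+00] [-0.7022716  -0.04047065  0.04038635  0.70960951]
```

View pics/side0.png

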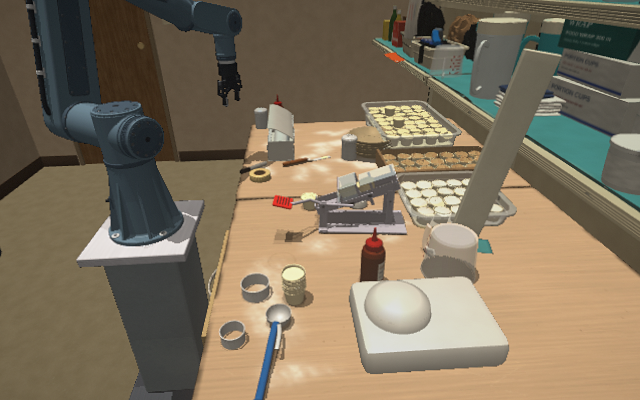

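View pics/top0.png

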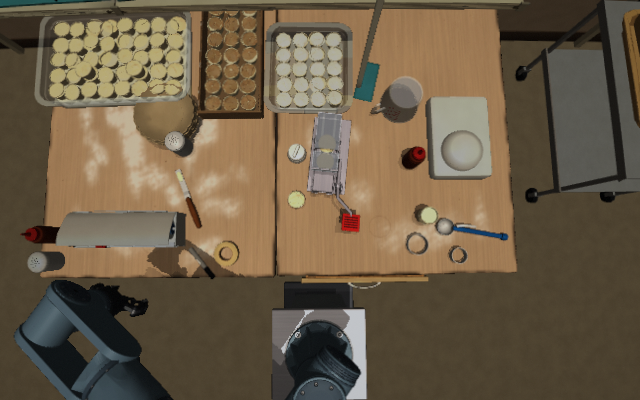

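The red pad shows at about (349,222) in the top view and (284,202) in the side view. The dispenser lies behind it, turned slightly. I'll segment the pad and triangulate it.

```bash
cat > h.py <<'E'
import numpy as np,cv2,pickle
from scipy.spatial.transform import Rotation as R
from scipy.optimize import brentq
def rot(q): return R.from_quat([q[1],q[2],q[3],q[0]]).as_matrix()
def ray(c,u,v):
    K=c["K"];a=np.array([(u-K[0,2])/K[0,0],(v-K[1,2])/K[1,1]]);s=a.copy()
    for _ in range(30): s=a/(1+c["k1"]*(s@s))
    d=rot(c["orientation"])@np.array([s[0],-s[1],-1]); return np.array(c["eye"]),d/np.linalg.norm(d)
def proj(c,p):
    x=rot(c["orientation"]).T@(np.array(p)-c["eye"]); s=np.array([x[0],-x[1]])/-x[2]; s=s*(1+c["k1"]*(s@s))
    return s*c["K"][0,0]+c["K"][:2,2]
def tri(c1,p1,c2,p2):
    o1,d1=ray(c1,*p1);o2,d2=ray(c2,*p2)
    t=np.linalg.lstsq(np.c_[d1,-d2],o2-o1,rcond=None)[0];a=o1+t[0]*d1;b=o2+t[1]*d2
    return (a+b)/2,np.linalg.norm(a-b)
def onz(c,u,v,z):
    o,d=ray(c,u,v); return o+d*(z-o[2])/d[2]
def red(c,box):
    im=c["img"].astype(int);m=(im[...,0]>120)&(im[...,1]<70)&(im[...,2]<70)
    k=np.zeros_like(m);x0,y0,x1,y1=box;k[y0:y1,x0:x1]=1
    return m&k
E
python3 - <<'E'
from h import *
S,T=[pickle.load(open(n+".pkl","rb")) for n in("side","top")]
ps=[]
for n,c,b in(("s",S,(260,185,310,220)),("t",T,(325,195,375,245))):
    m=red(c,b).astype(np.uint8); m=cv2.morphologyEx(m,cv2.MORPH_CLOSE,np.ones((3,3)))
    y,x=np.nonzero(m); r=cv2.minAreaRect(np.c_[x,y].astype(np.float32)); print(n,m.sum(),x.min(),x.max(),y.min(),y.max(),x.mean(),y.mean(),r,cv2.boxPoints(r).tolist())
    ps.append((x.mean(),y.mean()))
print(tri(S,ps[0],T,ps[1]))
for n,c,(x0,y0,x1,y1),f in(("s",S,(255,140,435,245),4),("t",T,(280,100,380,245),4)):
    cv2.imwrite(f"pics/z{n}.png",cv2.resize(c["img"][y0:y1,x0:x1,::-1],None,fx=f,fy=f,interpolation=cv2.INTER_CUBIC))
E
```

```text
s 189 273 292 196 208 282.4391534391534 201.88888888888889 ((282.3268737792969, 201.8654022216797), (18.238800048828125, 10.590271949768066), 11.309932708740234) [[272.3460998535156, 205.2692413330078], [274.4230041503906, 194.88462829589844], [292.3076477050781, 198.46156311035156], [290.2307434082031, 208.84617614746094]]
t 296 342 359 214 231 350.52027027027026 222.5 ((350.5, 222.5), (17.0, 17.0), 90.0) [[342.0, 214.0], [359.0, 214.0], [359.0, 231.0], [342.0, 231.0]]
(array([ 0.43845535, -0.1049591 ,  0.12311599]), np.float64(0.000960809677839524))
```

```bash
sleep 1
```

```text
(no output)
```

View pics/zs.png

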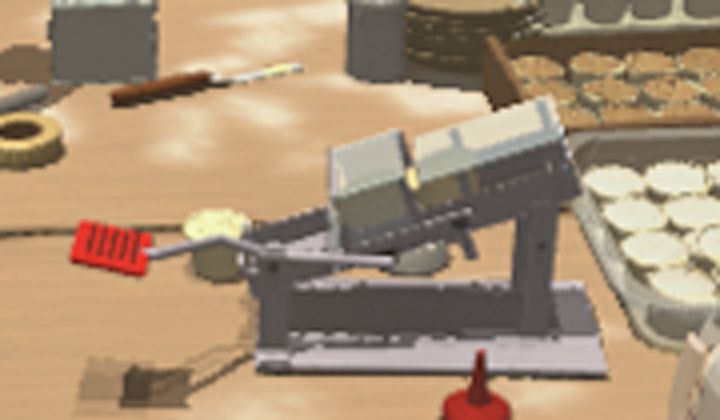

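View pics/zt.png

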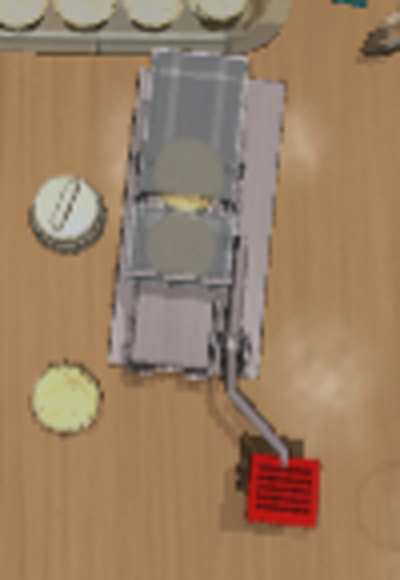

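Pad centre is about (0.438, -0.105, 0.125). That matches the stated height of 0.128, and the ray gap is 1 mm. The dispenser's yaw is about -5°. I'll shut the fingers and move across at z 0.23.

apply_moves(
  plan=[
    {"translation": [-0.015,-0.015,0],"angular": [0,0,0],"hand": 0},
    {"translation": [-0.03,-0.035,0],"angular": [0,0,0],"hand": 0},
    {"translation": [-0.03,-0.035,0],"angular": [0,0,0],"hand": 0},
    {"translation": [-0.03,-0.035,0],"angular": [0,0,0],"hand": 0},
    {"translation": [-0.03,-0.035,0],"angular": [0,0,0],"hand": 0},
    {"translation": [-0.03,-0.035,0],"angular": [0,0,0],"hand": 0},
    {"translation": [-0.03,-0.035,0],"angular": [0,0,0],"hand": 0},
    {"translation": [-0.03,-0.035,0],"angular": [0,0,0],"hand": 0},
    {"translation": [-0.03,-0.035,0],"angular": [0,0,0],"hand": 0},
    {"translation": [-0.03,-0.03,0],"angular": [0,0,0],"hand": 0},
  ],
)

```text
time_s: 1.35
eef_pos: [0.3622, 0.1103, 0.2312]
eef_rot: [0.0, 0.209, 0.978, 0.0]
wrist_force: [0.7, -0.1, 0.6]
opening: -0.001
```

apply_moves(
  plan=[
    {"translation": [-0.03,-0.03,0],"angular": [0,0,0],"hand": 0},
    {"translation": [-0.03,-0.03,0],"angular": [0,0,0],"hand": 0},
    {"translation": [-0.03,-0.035,0],"angular": [0,0,0],"hand": 0},
    {"translation": [-0.03,-0.03,0],"angular": [0,0,0],"hand": 0},
    {"translation": [-0.02,-0.025,0],"angular": [0,0,0],"hand": 0},
    {"translation": [-0.017,-0.016,0],"angular": [0,0,0],"hand": 0},
    {"translation": [0,0,0.03],"angular": [0,0,0],"hand": 0},
    {"translation": [0,0,0.03],"angular": [0,0,0],"hand": 0},
    {"translation": [0,0,0],"angular": [0,0,0],"hand": 0},
  ],
)

```text
time_s: 2.48
eef_pos: [0.436, -0.1027, 0.1691]
eef_rot: [-0.003, 0.209, 0.978, 0.001]
wrist_force: [-0.2, 0.2, 0.8]
opening: -0.002
```

```bash
cat > look.py <<'E'
from h import *
from bench import ctrl
import sys
t=sys.argv[1]
o=ctrl.get_obs(); print(o["time_s"],o["eef_pos"],o["wrist_force"])
ims=[]
for n,(x0,y0,x1,y1) in(("side",(255,130,435,250)),("top",(290,100,410,245))):
    c=ctrl.camera(n); pickle.dump(c,open(n+t+".pkl","wb")); print(n,"tip px",proj(c,o["eef_pos"]))
    im=c["img"][y0:y1,x0:x1,::-1]; ims.append(cv2.resize(im,None,fx=480/im.shape[0]*.85,fy=480/im.shape[0]*.85,interpolation=cv2.INTER_CUBIC)[:408])
h=min(i.shape[0] for i in ims)
out=np.hstack([i[:h] for i in ims]); print(out.shape); 
f=min(1,800/out.shape[1]); cv2.imwrite(f"pics/l{t}.png",cv2.resize(out,None,fx=f,fy=f))
E
python3 look.py 1
```

```text
2.475 [ 0.43603886 -0.10267234  0.16908596] [-0.16595395  0.18683989  0.78395844]
side tip px [280.56314579 187.53295534]
top tip px [351.10527115 222.44381821]
(408, 950, 3)
```

View pics/l1.png

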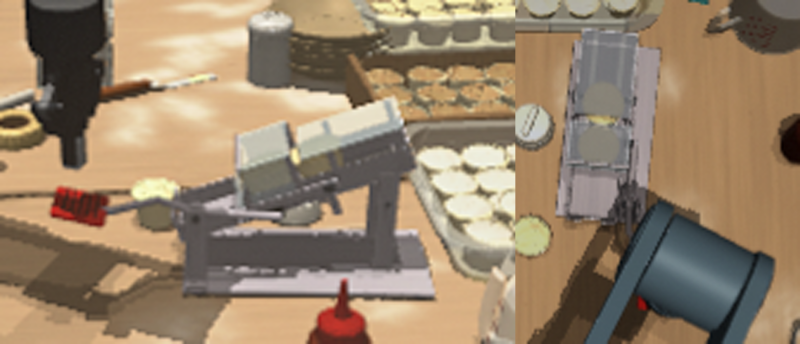

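The finger is over the pad: tip at side pixel (280,187) against the pad at (282,202). I'll descend and press.

apply_moves(
  plan=[
    {"translation": [-0.002,0,0.02],"angular": [0,0,0],"hand": 0},
    {"translation": [0,0,0.015],"angular": [0,0,0],"hand": 0},
    {"translation": [0,0,0.005],"angular": [0,0,0],"hand": 0},
    {"translation": [0,0,0.005],"angular": [0,0,0],"hand": 0},
    {"translation": [0,0,0.005],"angular": [0,0,0],"hand": 0},
    {"translation": [0,0,0],"angular": [0,0,0],"hand": 0},
  ],
)

```text
time_s: 3.32
eef_pos: [0.44, -0.105, 0.122]
eef_rot: [0.001, 0.209, 0.978, -0.0]
wrist_force: [-2.2, -0.6, 5.0]
opening: 0.001
```

```bash
python3 look.py 2
```

```text
3.325 [ 0.44002852 -0.10502287  0.12197539] [-2.23440231 -0.57398237  4.99590874]
side tip px [282.83877093 202.23405788]
top tip px [350.48774196 221.86640193]
(408, 950, 3)
```

View pics/l2.png

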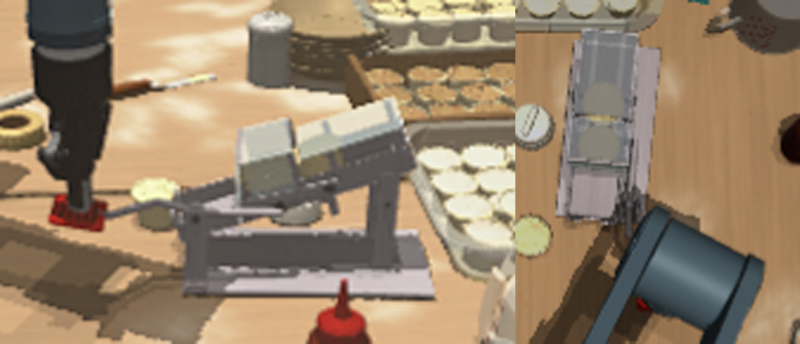

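Contact at 5 N, with the finger central on the pad. Next I'll press to just short of the stop.

apply_moves(
  plan=[
    {"translation": [0,0,0.005],"angular": [0,0,0],"hand": 0},
    {"translation": [0,0,0.007],"angular": [0,0,0],"hand": 0},
    {"translation": [0,0,0.007],"angular": [0,0,0],"hand": 0},
    {"translation": [0,0,0.007],"angular": [0,0,0],"hand": 0},
    {"translation": [0,0,0.007],"angular": [0,0,0],"hand": 0},
    {"translation": [0,0,0.007],"angular": [0,0,0],"hand": 0},
    {"translation": [0,0,0.006],"angular": [0,0,0],"hand": 0},
    {"translation": [0,0,0.004],"angular": [0,0,0],"hand": 0},
    {"translation": [0,0,0],"angular": [0,0,0],"hand": 0},
  ],
)

```text
time_s: 4.55
eef_pos: [0.4402, -0.105, 0.0728]
eef_rot: [0.0, 0.209, 0.978, -0.0]
wrist_force: [-5.9, 2.2, 16.1]
opening: -0.001
```

```bash
python3 look.py 3
```

```text
4.55 [ 0.44020588 -0.1049761   0.07280602] [-5.85356798  2.21885206 16.12207905]
side tip px [283.76994863 216.6228782 ]
top tip px [349.15939711 222.53111018]
(408, 950, 3)
```

View pics/l3.png

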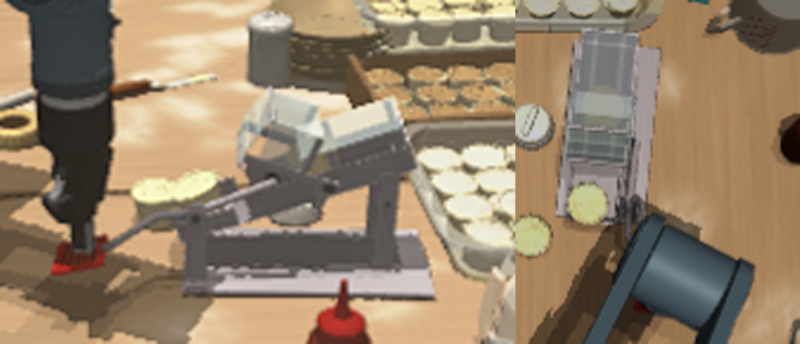

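The lid stands fully up and the front cup lies in the bay, at about (587,205) in the top crop. The 16 N exceeds the 9 N spring, so the lever is at its stop. I'll press 1 mm more, hold, then ease up.

apply_moves(
  plan=[
    {"translation": [0,0,0.001],"angular": [0,0,0],"hand": 0},
    {"translation": [0,0,0],"angular": [0,0,0],"hand": 0},
    {"translation": [0,0,0],"angular": [0,0,0],"hand": 0},
    {"translation": [0,0,-0.002],"angular": [0,0,0],"hand": 0},
    {"translation": [0,0,-0.003],"angular": [0,0,0],"hand": 0},
    {"translation": [0,0,-0.003],"angular": [0,0,0],"hand": 0},
    {"translation": [0,0,-0.003],"angular": [0,0,0],"hand": 0},
    {"translation": [0,0,-0.003],"angular": [0,0,0],"hand": 0},
    {"translation": [0,0,-0.003],"angular": [0,0,0],"hand": 0},
    {"translation": [0,0,-0.003],"angular": [0,0,0],"hand": 0},
  ],
)

```text
time_s: 5.9
eef_pos: [0.439, -0.1048, 0.0907]
eef_rot: [-0.001, 0.209, 0.978, -0.0]
wrist_force: [-5.7, -0.8, 7.0]
opening: -0.001
```

apply_moves(
  plan=[
    {"translation": [0,0,-0.003],"angular": [0,0,0],"hand": 0},
    {"translation": [0,0,-0.003],"angular": [0,0,0],"hand": 0},
    {"translation": [0,0,-0.003],"angular": [0,0,0],"hand": 0},
    {"translation": [0,0,-0.003],"angular": [0,0,0],"hand": 0},
    {"translation": [0,0,-0.003],"angular": [0,0,0],"hand": 0},
    {"translation": [0,0,-0.003],"angular": [0,0,0],"hand": 0},
  ],
)

```text
time_s: 6.65
eef_pos: [0.4404, -0.105, 0.1092]
eef_rot: [0.001, 0.209, 0.978, -0.0]
wrist_force: [0.1, 1.5, 6.1]
opening: -0.001
```

```bash
python3 look.py 4
```

```text
6.65 [ 0.44036679 -0.10497516  0.10919444] [0.12141475 1.53008382 6.11404843]
side tip px [283.18529589 206.0213882 ]
top tip px [350.11897885 221.95306633]
(408, 950, 3)
```

View pics/l4.png

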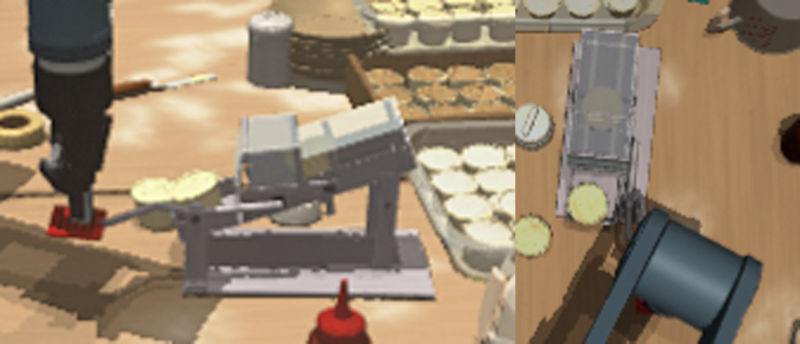

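The lid is coming down under control. Cup 1 is in the bay and cup 2 is held back. The finger still carries 6 N, so I'll keep easing it up at the same pace.

apply_moves(
  plan=[
    {"translation": [0,0,-0.002],"angular": [0,0,0],"hand": 0},
    {"translation": [0,0,-0.002],"angular": [0,0,0],"hand": 0},
    {"translation": [0,0,-0.002],"angular": [0,0,0],"hand": 0},
    {"translation": [0,0,-0.002],"angular": [0,0,0],"hand": 0},
    {"translation": [0,0,-0.002],"angular": [0,0,0],"hand": 0},
    {"translation": [0,0,-0.002],"angular": [0,0,0],"hand": 0},
    {"translation": [0,0,-0.002],"angular": [0,0,0],"hand": 0},
    {"translation": [0,0,-0.002],"angular": [0,0,0],"hand": 0},
    {"translation": [0,0,-0.002],"angular": [0,0,0],"hand": 0},
    {"translation": [0,0,-0.002],"angular": [0,0,0],"hand": 0},
  ],
)

```text
time_s: 8.0
eef_pos: [0.4394, -0.1046, 0.1283]
eef_rot: [-0.0, 0.209, 0.978, 0.0]
wrist_force: [3.7, -0.8, 3.5]
opening: -0.003
```

apply_moves(
  plan=[
    {"translation": [0,0,-0.002],"angular": [0,0,0],"hand": 0},
    {"translation": [0,0,-0.002],"angular": [0,0,0],"hand": 0},
    {"translation": [0,0,-0.002],"angular": [0,0,0],"hand": 0},
    {"translation": [0,0,-0.005],"angular": [0,0,0],"hand": 0},
    {"translation": [0,0,-0.02],"angular": [0,0,0],"hand": 0},
    {"translation": [0,0,-0.03],"angular": [0,0,0],"hand": 0},
    {"translation": [0,0,-0.03],"angular": [0,0,0],"hand": 0},
    {"translation": [0,0,0],"angular": [0,0,0],"hand": 0},
    {"translation": [0,0,0],"angular": [0,0,0],"hand": 0},
  ],
)

```text
time_s: 9.12
eef_pos: [0.4391, -0.1044, 0.2186]
eef_rot: [-0.001, 0.209, 0.978, 0.0]
wrist_force: [0.3, 1.5, 0.1]
opening: 0.002
```

```bash
python3 look.py 5
```

```text
9.125 [ 0.43907141 -0.10442932  0.21861504] [0.31250451 1.54691791 0.09502908]
side tip px [280.6644149  172.00687187]
top tip px [353.21819215 220.59630669]
(408, 950, 3)
```

View pics/l5.png

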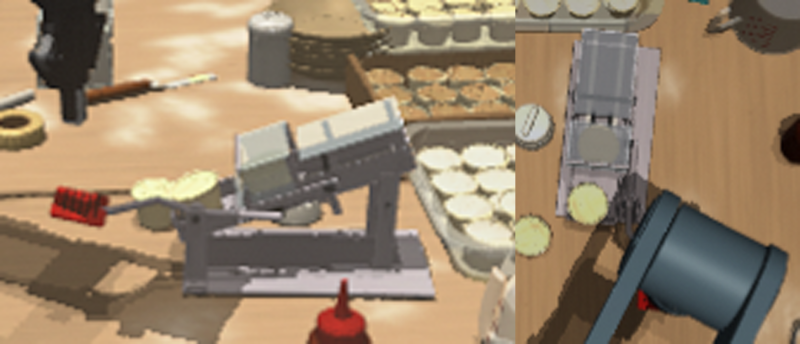

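The lid looks shut, cup 2 has slid down to it, cup 1 is in the bay and the finger is clear. I'll compare the pad position with the start picture and then hand in.

```bash
python3 - <<'E'
from h import *
from bench import ctrl
for t in("1","5"):
    c=pickle.load(open("side"+t+".pkl","rb")); y,x=np.nonzero(red(c,(260,185,310,225))); print(t,x.mean(),y.mean(),len(x),y.min(),y.max())
a,b=[pickle.load(open("side"+t+".pkl","rb"))["img"].astype(int) for t in("1","5")]
d=np.abs(a-b).max(2)[170:215,335:400]; print("lid region diff px>40:",(d>40).sum())
E
```

```text
1 281.3492063492063 202.6031746031746 63 196 208
5 281.75581395348837 202.65116279069767 86 196 208
lid region diff px>40: 57
```

```bash
python3 -c "
from bench import ctrl
print(ctrl.hand_in())"
```

```text
the job is handed in; nothing more can be done
None
```

One cup was let out and the job is handed in; no verdict was reported.

- **Press:** I pushed the red pad down to its stop with the shut fingers. At the bottom the force was 16 N, above the 9 N spring. The picture showed the lid fully raised and the front cup sliding into the bay.
- **Release:** I let the pad up under the finger at 16–24 mm/s, against roughly 200 mm/s for a slam. The finger still carried 3.5–7 N at the readings on the way up. I lifted it clear once the pad was back at rest height.
- **Last checks:**
  - The pad sits within half a pixel of its starting place.
  - The lid looks shut in both views.
  - Cup 1 stands upright in the bay, and cup 2 is behind the lid.
  - The wrist force is near zero in z, with 1.5 N left sideways that I took for sensor noise.
- **Disagreement:** the lid area of the side picture changed by 57 pixels from before. I put that down to cup 2 now standing where cup 1 was, but did not check it further. I judged the lid and the cups by eye and did not measure their angles or positions.

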